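# Index the finishing mill, fit both lids, lift off the outer lid alone

### The job

First turn the turret of the bench finishing mill one click by its centre handle so that the jar still standing open comes to the loading mark at the front. Pick up the nested pair of lids by the orange knob, lower it as one gently onto that jar until the inner lid sits fully down in the mouth, and let go. Then take the dark outer lid by its collar, lift it straight off alone without disturbing the inner lid, and finish still holding it level and steady with its skirt above the knob, so the seal can be checked; do not knock the other things about.

Things in the scene. Friction and masses are not known exactly. Their poses are not given: they have to be found in the camera images.
- turret (a joint): Turret angle (rad) about its vertical axis, positive counter-clockwise from above, 0 at the start. It clicks in every 60 degrees (1.047 rad): a spring roller drops between two rim lobes and pulls the turret in over the last 0.07 rad. Leaving or entering a click takes about 0.17 N m; between clicks it turns easily and does not return. Turns both ways without end.
- turret_handle (a point): Middle of the turret's black grip bar, on its axis, 182 mm above the bench. Bar 50 mm long (point x), 14 mm thick (point y: pinch it this way), 40 mm high (20 above and below), on a 26 mm column; the point turns with the turret. Six jar seats lie on a circle of radius 100 mm, 60 degrees apart; the closed jars' knobs top out 180 mm above the bench.
- loading_point (a point): Fixed point of the mill: centre of the jar seat in the loading position, at seat-floor height (56 mm above the bench), 100 mm from the turret axis, behind the steel block with the yellow mark on the front apron. A jar stands here when its station has clicked in.
- open_jar: The open aluminium jar, the only one without lids; stands loose in a turret seat one click left or right of the loading position (8 mm deep ring, 1.5 mm play) and rides with the turret. 62 mm outside, 54 mm inside, 60 mm high; chips fill it to 25 mm below the rim. Origin: centre of its underside, z up.
- jar_mouth (a point): Centre of the open jar's mouth, at rim height (60 mm above the jar's underside, 116 mm above the bench). The seated inner lid has its origin 10 mm below this point.
- inner_lid: Inner lid, loose, 0.13 to 0.21 kg. Origin: centre of the plug's underside, z up. Chamfered rubber plug 50 mm across, z 0 to 10 mm (2 mm play all round in the jar); orange flange 66 mm across, z 10 to 15, rests on the jar's rim; 10 mm stem; orange knob 20 mm across, z 46 to 74. Starts on the bench on its plug, the outer lid on it; lifting the knob lifts both.
- outer_lid: Dark steel outer lid, loose, 0.11 to 0.19 kg, resting on the inner lid's flange. Origin: centre of its plate's underside, 15 mm above the inner lid's origin while nested, z up. Plate 80 mm across, z 0 to 4; skirt 13 mm down (70 mm inside); round collar 44 mm across, z 4 to 24, to grip. The knob stands through its 32 mm bore, 31 to 59 mm above this origin; it lifts straight up.
- closed_jar: A closed jar with its lids and brass lock collar, 124 mm high, loose in the seat on the other side of the loading position; origin: centre of its underside. It rides with the turret and is otherwise left alone.
- tape_measure: Green tape measure, bystander, 36x91x68 mm; origin at the centre of the underside.
- multimeter: Red and black multimeter, bystander, 144x70x40 mm; origin at the centre of the underside.
- pliers: Red-handled pliers, bystander, 180x60x18 mm; origin at the centre of the underside.
- screwdriver: Yellow screwdriver, bystander, 180x29x26 mm; origin at the centre of the underside.
- sanding_block: Brown sanding block, bystander, 110x68x42 mm; origin at the centre of the underside.
- lock_collar: Brass slotted lock collar lying on the bench, bystander, 36 mm in diameter, 6.5 mm high; it is fitted later, by hand. Origin at the centre of the underside.

How it is judged:
By the outcome, as a careful person would: the job done as asked, in the order asked, and still so for the second after the job is handed in, while the arm keeps its last pose, push and grip.
It also fails if it takes over 72 s, if anything falls off the work surface, if the arm or the gripper's body presses on something with over 40 N, if the wrist force passes 120 N, or if a joint passes its speed limit or range.

### The arm

A 6-joint arm with a two-finger parallel gripper is mounted at the origin on a cart in front of the work surface, level with it; the furniture and walls round the work are solid. World frame = base frame: x ahead of the robot, y to its left, z up, the work surface at z = 0. Lengths are in mm, angles in degrees, forces in N, time in s.
With the tool pointing down it reaches from about 300 to 850 mm from the base axis. Payload 4.2 kg.
Tool frame: the origin (TCP) lies on the centre line of the jaws, within the pads' length; the fingertips stand 11 mm ahead of it and the grasp point (between the pads) lies 8 mm behind it; z points along the fingers, y is the line along which they close (so a half turn about z gives the same grasp; the last joint's range is limited). The gripper opens to 91 mm and grips with 3 to 60 N. Pads are 32 mm wide; open, the fingers measure 118 mm over their backs; the gripper's body (76 mm by 178 mm) begins 60 mm behind the grasp point.
Start: joints at [68.125, 18.312, 89.639, -0, 72.044, -1.146], TCP at [203.529, 537.79, 224.976] pointing down, gripper open.
Joint ranges: [-177.97, 177.97], [-48.28, 115.42], [12.27, 149.76], [-77.06, 257.06], [2.81, 150.46], [-146.56, 146.56]. Speed limits (degrees/s): [147.25, 147.25, 180, 180, 180, 180].

### API

Orientations are given as [roll, pitch, yaw] about the fixed x, y, z axes, in that order (R = Rz(yaw) Ry(pitch) Rx(roll)).
In Python, from workcell import env, grab_frame, camera_model, models gives the robot as it stands.
- The arm moves only by the shell command python3 -m crank 'ROWS' [FORCE]. ROWS is text: rows parted by semicolons, each of 7 numbers parted by spaces: the closure, from -1 (fully open) to 1 (shut), so that 0 is half open, then the shift along the tool's x, y, z in mm, then the turn, a rotation vector about the tool's x, y, z in degrees. A call has 1 to 10 rows; each row shifts and turns the commanded pose from where the row before left it, along the tool's axes as they then stand; what a row does not reach is not made up. A row lasts 1/8 s, in which the tool goes at most 62.5 mm and 10.7 degrees, less where a joint would pass 70% of its speed; a pose out of reach is approached as far as the arm can. A call is refused whole if a number of a shift passes 62.5 or a number of a turn 10.7, either way. A call with a gripper value outside its range is refused whole. The fingers move at their own pace and stop on an object; FORCE is the grip in N (left out, the last holds). Time passes only in rows, so rows that do not move let the fingers close. It gives the time, the measured TCP pose, the force, the opening and the grip force at its end, in the units of the state.
- env.state(): the state, without advancing time (a new reading comes with each control period).
- grab_frame(name): name is "scene" or "top"; returns the picture (480x640x3 uint8, blue, green, red); there is no depth.
- camera_model(name): a dict with "K" (3x3 intrinsics, pixels), "R" (3x3) and "t" (3): a world point X has camera coordinates R X + t. Camera axes: x right, y down, z forward; pixel columns grow to the right and rows downward; lengths in mm; the calibration is good to about 2 mm. A picture is of the moment at which its call begins. camera_model takes no time and is no camera call.
- env.job_done(): hands the job in; it is judged then, once.
Trained networks look in the newest picture that a camera, given by its name, has taken for a name from the list of things; names that differ only in an ending like _2 or _b are one class to them, and where a whole thing is asked for, a point or a joint stands for the part that bears it (a point fixed in the world has none). Each returns a list of dicts, best first, with "p" (0 to 1); they miss things now and then, are a little off and sometimes report something else, mostly with a low value. They report only what shows in the picture. A call takes as long as a camera call.
- models.search_frame(name, camera): "point" ([x, y, z] in mm, in world coordinates, good to about 4 mm: the middle of the surface that is visible of it).
The state is a dict: "time_s": time; "qpos": joint angles; "qvel": joint speeds; "effort": joint torques, N m; "ee_pos": TCP position; "ee_rot": TCP orientation; "force": force on the tool from outside, world axes, zero at the start; "torque": the same for the moment, N m; "gripper_width": finger opening in mm; "gripper_force": force on a finger pad.
Only numpy, scipy, OpenCV 4.12 (cv2) and the standard library are available. Lean on these libraries where they do the work, as an engineer would, in place of code of your own. Each camera call takes 0.05 s, during which the arm holds its last target. There are 200 camera calls.

## Working session

There is one attempt and no reset: what is moved stays moved. The work goes in short steps, Python scripts to look and compute and a shell command to move; the robot and the scene stay as the last step left them, time stands still between calls to the robot, and variables do not carry over. Pictures are saved under pics/ and viewed, at most 10 in all, crops included, and the job is handed in when it is done.

```bash
mkdir -p pics
python3 - <<'E'
from workcell import env, grab_frame, camera_model, models
import cv2, numpy as np
for c in ("scene","top"):
    cv2.imwrite(f"pics/{c}0.png",grab_frame(c))
    m=camera_model(c);R=np.array(m["R"]);print(c,"campos",(-R.T@m["t"]).round(0),np.array(m["K"]).round(0).tolist())
    for n in ["turret_handle","open_jar","jar_mouth","inner_lid","outer_lid","closed_jar","loading_point","tape_measure","multimeter","pliers","screwdriver","sanding_block","lock_collar"]:
        try: print(c,n,[(np.round(d["point"],0).tolist(),round(d["p"],2)) for d in models.search_frame(n,c)][:3])
        except Exception as e: print(n,e)
s=env.state();print(s)
E
```

```text
scene campos [-217. -934. 1269.] [[484.0, 0.0, 318.0], [0.0, 484.0, 241.0], [0.0, 0.0, 1.0]]
scene turret_handle [([619.0, -140.0, 90.0], 0.93), ([650.0, 412.0, 31.0], 0.6)]
scene open_jar [([588.0, -215.0, 95.0], 0.76)]
scene jar_mouth [([590.0, -212.0, 90.0], 0.81), ([378.0, 525.0, 42.0], 0.58), ([586.0, -156.0, 56.0], 0.38)]
scene inner_lid [([473.0, 330.0, 64.0], 0.43)]
scene outer_lid [([464.0, 321.0, 19.0], 0.5), ([616.0, -140.0, 94.0], 0.19)]
scene closed_jar [([527.0, -60.0, 127.0], 0.64)]
scene loading_point [([586.0, -155.0, 53.0], 0.9), ([592.0, -218.0, 95.0], 0.27)]
scene tape_measure []
scene multimeter [([649.0, 414.0, 29.0], 0.66), ([616.0, -138.0, 86.0], 0.29)]
scene pliers [([572.0, -441.0, 8.0], 0.79)]
scene screwdriver []
scene sanding_block [([376.0, 525.0, 47.0], 0.94), ([587.0, -216.0, 93.0], 0.43)]
scene lock_collar [([367.0, 189.0, 6.0], 0.53)]
top campos [  15.  -83. 1519.] [[552.0, 0.0, 317.0], [0.0, 552.0, 250.0], [0.0, 0.0, 1.0]]
top turret_handle [([618.0, -114.0, 62.0], 0.78)]
top open_jar [([589.0, -213.0, 92.0], 0.61)]
top jar_mouth [([591.0, -208.0, 9
[... 426 characters left out ...]
0.0, 195.0, 6.0], 0.63)]
{'time_s': 1.4, 'qpos': array([ 6.81249161e+01,  1.83124249e+01,  8.96386080e+01,  1.24179582e-03,
        7.20434476e+01, -1.14646021e+00]), 'qvel': array([ 0.01054703,  0.02204608, -0.0431319 ,  0.0003819 , -0.04556014,
        0.00190532]), 'effort': array([-1.73828516e-04, -4.12356484e+01, -2.32229197e+01,  7.29785068e-02,
        3.77989223e-02, -5.88357437e-06]), 'ee_pos': array([203.5233522 , 537.80058231, 224.97332007]), 'ee_rot': array([ 1.79994458e+02, -1.07067467e-03,  1.59270994e+02]), 'force': array([-0.78671829,  0.8706095 ,  0.20424587]), 'torque': array([-0.01179635, -0.02606278,  0.01399837]), 'gripper_force': 0.0, 'gripper_width': 91.19653679586412}
```

View pics/scene0.png

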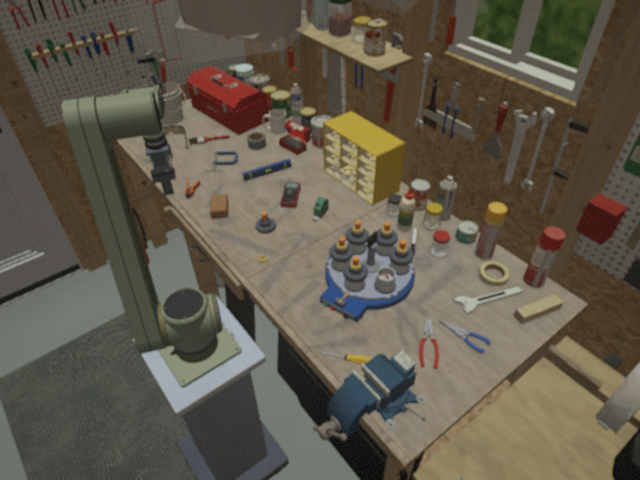

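View pics/top0.png

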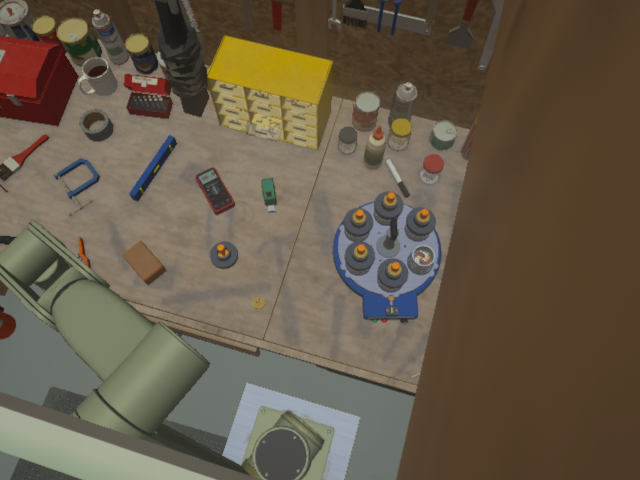

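Run:
```python
import cv2,numpy as np
a=cv2.imread("pics/top0.png");s=cv2.imread("pics/scene0.png")
f=lambda i,x,y,w,h,k:cv2.resize(i[y:y+h,x:x+w],None,fx=k,fy=k,interpolation=cv2.INTER_CUBIC)
L=np.hstack([f(a,325,180,130,150,3), f(s,320,210,100,112.5.__int__(),4)[:450]]) if 0 else None
A=f(a,325,180,130,150,4)[:600]
B=f(a,200,230,50,50,5)
C=f(s,245,200,40,50,5)
out=np.zeros((600,790,3),np.uint8);out[:600,:520]=A;out[:250,530:780]=B;out[300:550,530:730]=C
cv2.imwrite("pics/c1.png",out)
cv2.imwrite("pics/c2.png",f(s,315,210,110,110,5)[:550])
```

```text
(no output)
```

View pics/c1.png

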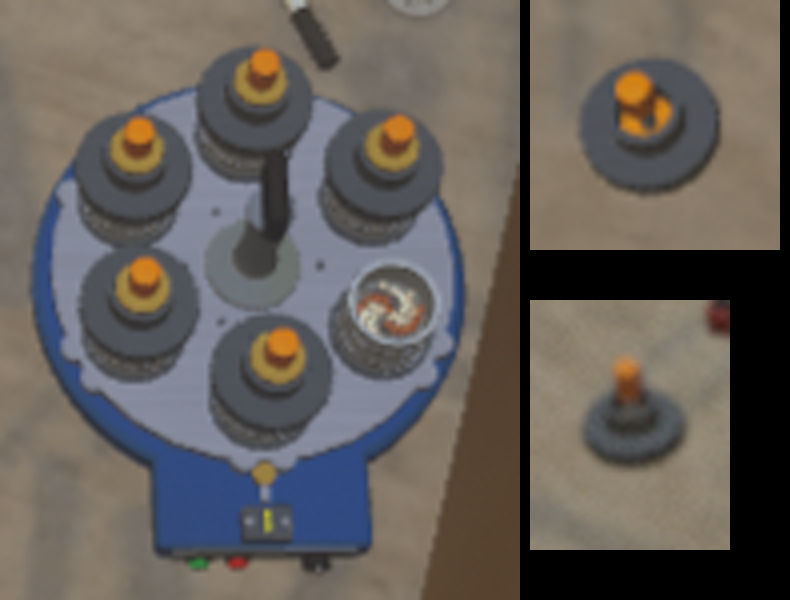

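View pics/c2.png

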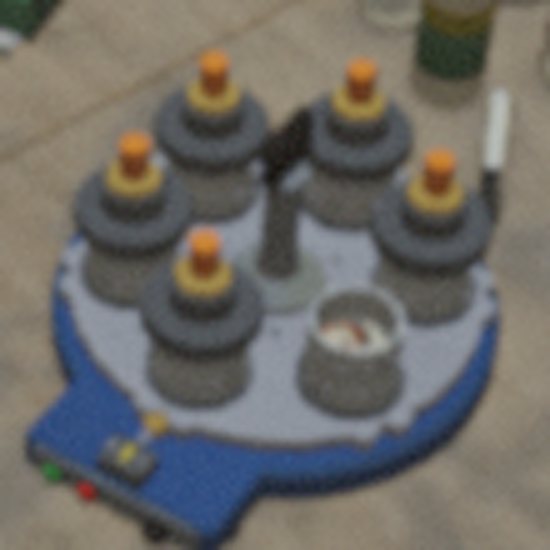

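```bash
cat > h.py <<'E'
import numpy as np
from workcell import camera_model
M={c:{k:np.array(v,float) for k,v in camera_model(c).items() if k in "KRt"} for c in("scene","top")}
def ray(c,u,v,z):
    m=M[c];d=m["R"].T@np.linalg.inv(m["K"])@[u,v,1];o=-m["R"].T@m["t"]
    return (o+d*(z-o[2])/d[2])[:2]
def proj(c,X):
    m=M[c];p=m["K"]@(m["R"]@np.array(X,float)+m["t"]);return p[:2]/p[2]
E
python3 - <<'E'
from h import *
from scipy.optimize import least_squares
T=lambda u,v:((u+.5)/4-.5+325,(v+.5)/4-.5+180)
S=lambda u,v:((u+.5)/5-.5+315,(v+.5)/5-.5+210)
# k index: seats ccw from front(0). right-front jar = 1 (towards -y)... 
top={0:T(283,343),2:T(399,128),3:T(265,63),4:T(140,130),5:T(145,272)}
sc={0:S(205,237),2:S(439,157),3:S(362,66),4:S(215,58),5:S(135,138)}
for nm,D,c,rim in(("top",top,"top",T(393,304)),("scene",sc,"scene",S(357,318))):
    P={k:ray(c,*p,180) for k,p in D.items()};P[1]=ray(c,*rim,116)
    f=lambda q:np.concatenate([P[k]-[q[0]+100*np.cos(q[2]+k*np.pi/3),q[1]+100*np.sin(q[2]+k*np.pi/3)] for k in P])
    r=least_squares(f,[620,-140,np.pi]);print(nm,r.x[:2].round(1),np.degrees(r.x[2]).round(2),f(r.x).reshape(-1,2).round(1).tolist(),list(P))
print("mark top",ray("top",*T(266,521),60),"scene",ray("scene",*S(128,453),60))
print("bar top ends",ray("top",*T(272,153),202),ray("top",*T(274,240),202))
L=lambda u,v:((u-530+.5)/5-.5+200,(v+.5)/5-.5+230)
N=lambda u,v:((u-530+.5)/5-.5+245,(v-300+.5)/5-.5+200)
print("knob",ray("top",*L(634,84),74),ray("scene",*N(627,364),74))
print("plate",ray("top",*L(650,125),17),ray("scene",*N(634,427),17))
E
```

```text
top [ 613.5 -113.4] 196.76 [[0.1, -0.3], [0.6, 0.5], [-0.5, 0.0], [0.9, -0.3], [-0.4, -0.4], [-0.7, 0.5]] [0, 2, 3, 4, 5, 1]
scene [ 613.7 -113.6] 196.51 [[0.7, -0.2], [-0.7, 0.7], [-0.8, 0.2], [-0.6, 0.1], [1.5, 0.9], [-0.2, -1.7]] [0, 2, 3, 4, 5, 1]
mark top [ 435.3055696  -166.55431972] scene [ 433.10561805 -171.9353489 ]
bar top ends [ 635.21863109 -104.25706176] [ 576.13158562 -119.78709994]
knob [475.11085487 336.91822656] [473.26586438 337.01165585]
plate [471.83477204 335.89130779] [468.60086423 329.65237886]
```

Scene: the open jar is on the −y side of the front seat (top view 423,259) and the front closed jar is at (393,274), so the turret has to turn clockwise by 60°. The turret axis is at (613.6, −113.5), the loading direction is 196.6°, and the lid knob is at (474, 337). The first move goes toward the handle.

```bash
python3 -m crank '-1 0 0 -15 0 0 -10.4; -0.5 0 0 -15 0 0 -10.3; -0.3 -16 -25 0 0 0 0; -0.3 -27 -43 0 0 0 0; -0.3 -27 -43 0 0 0 0; -0.3 -27 -43 0 0 0 0; -0.3 -27 -43 0 0 0 0; -0.3 -27 -43 0 0 0 0; -0.3 -27 -43 0 0 0 0; -0.3 -27 -43 0 0 0 0' 30 && python3 -m crank '-0.3 -27 -43 0 0 0 0; -0.3 -27 -43 0 0 0 0; -0.3 -27 -43 0 0 0 0; -0.3 -27 -43 0 0 0 0; -0.3 -27 -43 0 0 0 0; -0.3 -27 -43 0 0 0 0; -0.3 -27 -43 0 0 0 0; -0.3 -16 -25 0 0 0 0; -0.3 0 0 0 0 0 -8.3; -0.3 0 0 0 0 0 -8.3'
```

```text
time_s: 2.65
ee_pos: [409.1, 210.2, 255.2]
ee_rot: [180.0, 0.0, 180.0]
force: [0.3, 0.6, 0.1]
gripper_width: 59.1
gripper_force: 0.0
time_s: 3.9
ee_pos: [613.3, -115.0, 254.5]
ee_rot: [180.0, -0.0, -163.2]
force: [-0.3, -0.1, -1.2]
gripper_width: 59.3
gripper_force: 0.0
```

```bash
python3 -m crank '-0.3 0 1.5 25 0 0 0; -0.3 0 0 25 0 0 0; -0.3 0 0 20 0 0 0; -0.3 0 0 8 0 0 0; 0.5 0 0 0 0 0 0; 1 0 0 0 0 0 0; 1 0 0 0 0 0 0; 1 0 0 0 0 0 0; 1 0 0 0 0 0 0' 40
```

```text
time_s: 5.03
ee_pos: [613.2, -113.9, 177.3]
ee_rot: [-179.9, 0.0, -163.4]
force: [0.4, -4.1, -0.6]
gripper_width: 13.7
gripper_force: 40.0
```

```bash
python3 -m crank '1 0 0 0 0 0 4; 1 0 0 0 0 0 6; 1 0 0 0 0 0 7; 1 0 0 0 0 0 8; 1 0 0 0 0 0 8; 1 0 0 0 0 0 8; 1 0 0 0 0 0 7; 1 0 0 0 0 0 6; 1 0 0 0 0 0 4; 1 0 0 0 0 0 2' && python3 -m crank '1 0 0 0 0 0 0; 1 0 0 0 0 0 0'
```

```text
time_s: 6.28
ee_pos: [613.7, -111.8, 177.3]
ee_rot: [179.8, 0.0, 136.5]
force: [3.7, 3.7, 0.8]
gripper_width: 13.8
gripper_force: 40.0
time_s: 6.52
ee_pos: [613.7, -111.8, 177.3]
ee_rot: [179.9, 0.0, 136.6]
force: [3.7, 4.6, 0.4]
gripper_width: 14.0
gripper_force: 40.0
```

```bash
python3 -m crank '0 0 0 0 0 0 0; -0.2 0 0 0 0 0 0; -0.2 0 0 -10 0 0 0; -0.2 0 0 -30 0 0 0; -0.2 0 0 -40 0 0 0; -0.2 0 0 0 0 0 -8.7; -0.2 0 0 0 0 0 -8.7; -0.2 0 0 0 0 0 -8.7; -0.2 0 0 0 0 0 -8.7; -0.2 0 0 0 0 0 -8.6' && python3 -m crank '-0.2 8 22 0 0 0 0; -0.2 14 45 0 0 0 0; -0.2 14 45 0 0 0 0; -0.2 14 45 0 0 0 0; -0.2 14 45 0 0 0 0; -0.2 14 45 0 0 0 0; -0.2 14 45 0 0 0 0; -0.2 14 45 0 0 0 0; -0.2 8 22 0 0 0 0; -0.2 0 0 0 0 0 0'
python3 - <<'E'
from workcell import *
import cv2,numpy as np
a=grab_frame("top");s=grab_frame("scene")
f=lambda i,x,y,w,h,k:cv2.resize(i[y:y+h,x:x+w],None,fx=k,fy=k,interpolation=cv2.INTER_CUBIC)
out=np.zeros((600,790,3),np.uint8);out[:,:390]=f(a,325,180,130,200,3);out[:450,395:790]=f(s,320,210,79,90,5);
cv2.imwrite("pics/c3.png",out);cv2.imwrite("pics/top1.png",a);cv2.imwrite("pics/scene1.png",s)
E
```

```text
time_s: 7.78
ee_pos: [612.8, -113.2, 257.8]
ee_rot: [-180.0, 0.0, -179.8]
force: [0.1, -0.1, -0.5]
gripper_width: 54.5
gripper_force: 0.0
time_s: 9.02
ee_pos: [497.5, 247.9, 257.4]
ee_rot: [180.0, 0.0, -179.9]
force: [0.0, -0.3, 0.2]
gripper_width: 54.7
gripper_force: 0.0
```

View pics/c3.png

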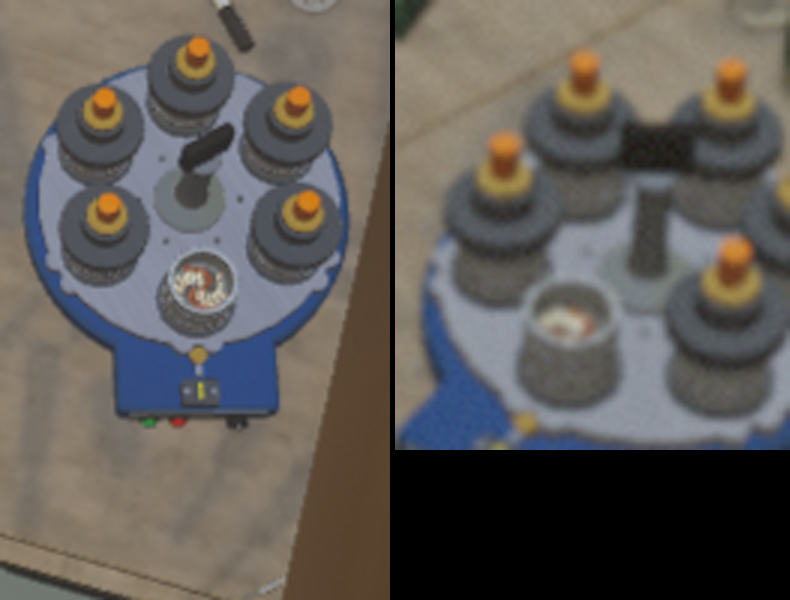

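The open jar now stands at the loading mark (crop 202,279, so about 392,273 in the top picture) and the other jars are undisturbed. Next I measure the click phase and the mouth.

Run:
```python
from h import *
import cv2
from scipy.optimize import least_squares
T=lambda u,v:((u+.5)/3-.5+325,(v+.5)/3-.5+180)
S=lambda u,v:((u-395+.5)/5-.5+320,(v+.5)/5-.5+210)
D={1:T(308,203),2:T(299,97),3:T(198,46),4:T(104,98),5:T(109,203)}
P={k:ray("top",*p,180) for k,p in D.items()};P[0]=ray("top",*T(202,279),116)
f=lambda q:np.concatenate([P[k]-[q[0]+100*np.cos(q[2]+k*np.pi/3),q[1]+100*np.sin(q[2]+k*np.pi/3)] for k in P])
r=least_squares(f,[620,-140,np.pi]);print(r.x[:2],np.degrees(r.x[2]),f(r.x).reshape(-1,2).round(1).tolist())
print("mouth",P[0],ray("scene",*S(572,313),116))
# lid by orange segmentation of initial images: upper blob extremes
for c,(x,y,w,h) in {"top":(205,235,40,40),"scene":(250,203,30,32)}.items():
    i=cv2.imread(f"pics/{c}0.png")[y:y+h,x:x+w].astype(int)
    m=(i[...,2]>150)&(i[...,0]<80)&(i[...,2]-i[...,1]>50);v,u=np.nonzero(m);print(c,u.min()+x,u.max()+x,v.min()+y,v.max()+y)
    d=i.sum(2)<260;  v,u=np.nonzero(d);print(" dark",u.min()+x,u.max()+x,v.min()+y,v.max()+y)
for c in("top","scene"):
  for X in((474.5,337),):
    print(c,"pred knob top",proj(c,[*X,74]).round(1),"plate",proj(c,[*X,19]).round(1),"mouth",proj(c,[519,-142,116]).round(1))
```

```text
[ 613.64246358 -113.13289845] 196.67109739239308 [[-1.2, -0.2], [-0.6, 0.2], [0.3, 0.7], [-0.2, -0.0], [0.3, -0.9], [1.4, 0.3]]
mouth [ 519.28972975 -141.56314913] [ 514.92450724 -146.85126273]
top 217 227 245 256
 dark 211 237 242 268
scene 262 265 212 214
 dark 256 275 215 233
top pred knob top [220.3 246.6] plate [223.4 253.4] mouth [392.1 272.8]
scene pred knob top [264.3 212.3] plate [265.6 223. ] mouth [355.  270.8]
```

```bash
python3 -m crank '-0.2 11 44 20 0 0 0; -0.2 12 45 30 0 0 0; -0.2 0 0 50 0 0 0; -0.2 0 0 40 0 0 0; -0.2 0 0 30 0 0 0; -0.2 0 0 20 0 0 0; -0.2 0 0 0 0 0 0'
python3 - <<'E'
from workcell import *
import cv2,numpy as np
s=grab_frame("scene");a=grab_frame("top")
f=lambda i,x,y,w,h,k:cv2.resize(i[y:y+h,x:x+w],None,fx=k,fy=k,interpolation=cv2.INTER_CUBIC)
cv2.imwrite("pics/c4.png",np.hstack([f(s,235,180,60,70,6),f(a,190,210,60,70,6)]))
E
```

```text
time_s: 10.0
ee_pos: [475.5, 333.5, 65.7]
ee_rot: [-179.9, -0.2, 179.9]
force: [0.5, 0.9, 0.6]
gripper_width: 54.7
gripper_force: 0.0
```

View pics/c4.png

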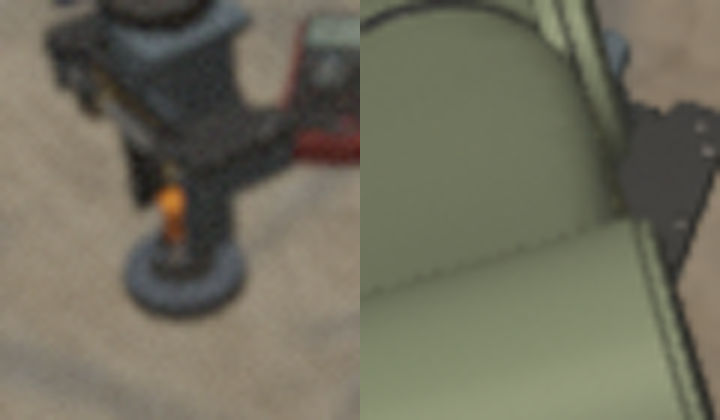

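The scene crop shows the knob (172,205) between the fingers, with the lid below it undisturbed. I'll go down and close.

```bash
python3 -m crank '-0.2 1 3.5 5 0 0 0; -0.2 0 0 5.5 0 0 0; 0.4 0 0 0 0 0 0; 0.6 0 0 0 0 0 0; 1 0 0 0 0 0 0; 1 0 0 0 0 0 0; 1 0 0 0 0 0 0' 40
```

```text
time_s: 10.98
ee_pos: [475.0, 338.5, 56.5]
ee_rot: [-180.0, -0.0, 180.0]
force: [-0.2, 0.2, 0.6]
gripper_width: 19.0
gripper_force: 40.0
```

```bash
python3 -m crank '1 0 0 -4 0 0 0; 1 0 0 -10 0 0 0; 1 0 0 -20 0 0 0; 1 0 0 -30 0 0 0; 1 0 0 -35 0 0 0; 1 0 0 -35 0 0 0; 1 0 0 -30 0 0 0; 1 0 0 -20 0 0 0; 1 0 0 -10 0 0 0; 1 0 0 -6 0 0 0' && python3 -m crank '1 0 -8 0 0 0 0; 1 0 -16 0 0 0 0; 1 -2 -24 0 0 0 0; 1 -3 -32 0 0 0 0; 1 -4 -36 0 0 0 0; 1 -4 -36 0 0 0 0; 1 -4 -36 0 0 0 0; 1 -4 -36 0 0 0 0; 1 -4 -36 0 0 0 0; 1 -4 -36 0 0 0 0' && python3 -m crank '1 -4 -36 0 0 0 0; 1 -4 -36 0 0 0 0; 1 -4 -36 0 0 0 0; 1 -3 -32 0 0 0 0; 1 -2 -20 0 0 0 0; 1 -1 -12 0 0 0 0; 1 0 -6 0 0 0 0; 1 0 0 0 0 0 0; 1 0 0 0 0 0 0'
```

```text
time_s: 12.22
ee_pos: [474.8, 338.5, 256.7]
ee_rot: [-180.0, -0.0, 180.0]
force: [0.0, -0.0, -2.4]
gripper_width: 18.6
gripper_force: 40.0
time_s: 13.48
ee_pos: [502.9, 40.4, 255.9]
ee_rot: [-180.0, -0.1, 179.9]
force: [-0.2, -0.3, -2.4]
gripper_width: 19.0
gripper_force: 40.0
time_s: 14.6
ee_pos: [521.7, -134.7, 256.4]
ee_rot: [180.0, -0.0, -180.0]
force: [-0.2, -0.4, -2.4]
gripper_width: 18.9
gripper_force: 40.0
```

```bash
python3 -m crank '1 1.5 -4 10 0 0 0; 1 1 -3 20 0 0 0; 1 0 0 20 0 0 0; 1 0 0 14 0 0 0; 1 0 0 6 0 0 0; 1 0 0 0 0 0 0; 1 0 0 0 0 0 0'
python3 - <<'E'
from workcell import *
import cv2,numpy as np
s=grab_frame("scene");a=grab_frame("top")
f=lambda i,x,y,w,h,k:cv2.resize(i[y:y+h,x:x+w],None,fx=k,fy=k,interpolation=cv2.INTER_CUBIC)
cv2.imwrite("pics/c5.png",np.hstack([f(s,325,220,65,80,6),f(a,360,220,65,80,6)]))
E
```

```text
time_s: 15.48
ee_pos: [519.7, -142.5, 187.1]
ee_rot: [-180.0, 0.1, 180.0]
force: [-0.2, 0.2, -2.9]
gripper_width: 19.0
gripper_force: 40.0
```

View pics/c5.png

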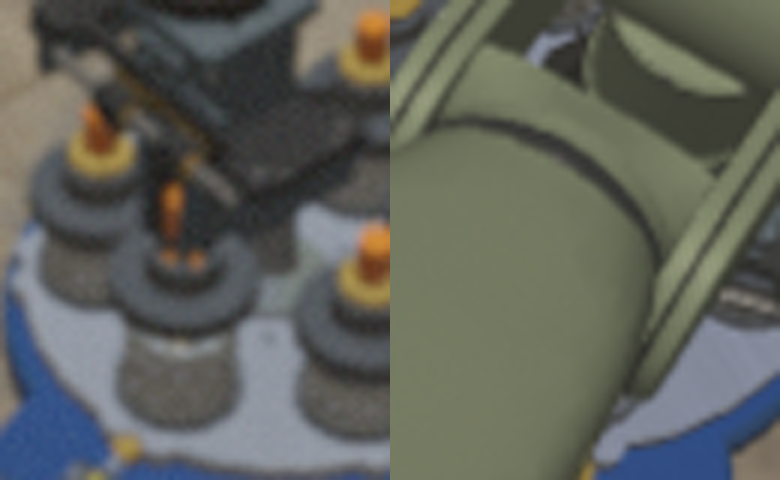

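Run:
```python
from h import *
for X in((519.7,-142.5,150),(519.7,-142.5,86),(519.7,-142.5,116),(519.7,-145.5,86),(522.7,-142.5,86)): print(X,((proj("scene",X)-[325,220]+.5)*6-.5).round(1))
```

```text
(519.7, -142.5, 150) [186.2 263.4]
(519.7, -142.5, 86) [182.  344.5]
(519.7, -142.5, 116) [183.9 307.1]
(519.7, -145.5, 86) [185.6 347.6]
(522.7, -142.5, 86) [186.2 341.9]
```

The lid (crop 184,270) and the jar (180,350) line up to about 1 mm against the predicted columns (186 and 182). Lowering gently.

```bash
python3 -m crank '1 0 0 4 0 0 0; 1 0 0 4 0 0 0; 1 0 0 3 0 0 0; 1 0 0 2 0 0 0; 1 0 0 1.5 0 0 0; 1 0 0 1.5 0 0 0' && python3 -m crank '1 0 0 1.5 0 0 0; 1 0 0 1 0 0 0; 1 0 0 1 0 0 0'
```

```text
time_s: 16.32
ee_pos: [519.3, -142.4, 170.4]
ee_rot: [180.0, 0.0, 180.0]
force: [0.1, 0.0, -2.7]
gripper_width: 19.5
gripper_force: 40.0
time_s: 16.7
ee_pos: [519.3, -142.4, 166.9]
ee_rot: [180.0, 0.0, 180.0]
force: [0.4, 0.0, -3.3]
gripper_width: 19.1
gripper_force: 40.0
```

```bash
python3 -m crank '1 0 0 1 0 0 0; 1 0 0 1 0 0 0; 1 0 0 1 0 0 0; 1 0 0 0.7 0 0 0; 1 0 0 0 0 0 0' && python3 -m crank '1 0 0 0.5 0 0 0; 1 0 0 0.4 0 0 0; 1 0 0 0 0 0 0'
```

```text
time_s: 17.32
ee_pos: [519.2, -142.4, 163.2]
ee_rot: [180.0, -0.0, 180.0]
force: [-0.1, 0.2, -1.8]
gripper_width: 18.7
gripper_force: 40.0
time_s: 17.7
ee_pos: [519.3, -142.4, 162.5]
ee_rot: [180.0, 0.0, 180.0]
force: [-0.5, -0.6, -1.6]
gripper_width: 19.2
gripper_force: 40.0
```

```bash
python3 -m crank '1 0 0 0.5 0 0 0; 1 0 0 0 0 0 0' && python3 -m crank '1 0 0 0.5 0 0 0; 1 0 0 0 0 0 0'
```

```text
time_s: 17.95
ee_pos: [519.4, -142.6, 162.4]
ee_rot: [-180.0, 0.0, 180.0]
force: [-1.9, -0.2, 1.8]
gripper_width: 19.0
gripper_force: 40.0
time_s: 18.2
ee_pos: [519.5, -142.6, 162.3]
ee_rot: [-180.0, 0.1, 180.0]
force: [-1.1, 0.2, 5.4]
gripper_width: 19.3
gripper_force: 40.0
```

```bash
python3 -m crank '0.5 0 0 -0.5 0 0 0; 0.2 0 0 0 0 0 0; -0.3 0 0 0 0 0 0; -0.3 0 0 0 0 0 0; -0.3 0 0 0 0 0 0'
python3 - <<'E'
from workcell import *
import cv2,numpy as np
s=grab_frame("scene")
f=lambda i,x,y,w,h,k:cv2.resize(i[y:y+h,x:x+w],None,fx=k,fy=k,interpolation=cv2.INTER_CUBIC)
cv2.imwrite("pics/c6.png",f(s,325,220,65,80,7))
E
```

```text
time_s: 18.82
ee_pos: [519.3, -142.4, 161.7]
ee_rot: [180.0, -0.0, 180.0]
force: [0.4, 0.1, -0.8]
gripper_width: 58.6
gripper_force: 0.0
```

View pics/c6.png

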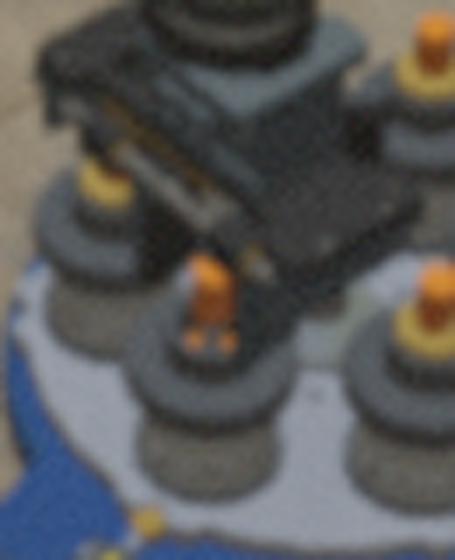

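The lids sit level at the neighbours' height and the knob (212,290) is upright and free. Next, the collar grip.

```bash
python3 -m crank '-0.3 0 0 6 0 0 0; -0.3 0 0 8 0 0 0; -0.3 0 0 5 0 0 0; -0.3 0 0 3 0 0 0; -0.3 0 0 0 0 0 0'
```

```text
time_s: 19.5
ee_pos: [519.2, -142.4, 139.5]
ee_rot: [180.0, -0.0, 180.0]
force: [0.4, 0.1, 0.0]
gripper_width: 59.4
gripper_force: 0.0
```

```bash
python3 -m crank '-0.15 0 0 0.5 0 0 0; -0.08 0 0 0 0 0 0; -0.02 0 0 0 0 0 0; 0.04 0 0 0 0 0 0; 0.15 0 0 0 0 0 0; 0.3 0 0 0 0 0 0; 0.3 0 0 0 0 0 0' 30
```

```text
time_s: 20.38
ee_pos: [519.3, -142.5, 139.5]
ee_rot: [-180.0, 0.0, 180.0]
force: [0.2, -0.4, 0.5]
gripper_width: 43.7
gripper_force: 30.0
```

```bash
python3 -m crank '1 0 0 -1 0 0 0; 1 0 0 -2 0 0 0; 1 0 0 -3 0 0 0; 1 0 0 -5 0 0 0; 1 0 0 -5 0 0 0; 1 0 0 -5 0 0 0; 1 0 0 -5 0 0 0; 1 0 0 -5 0 0 0; 1 0 0 -5 0 0 0; 1 0 0 -5 0 0 0' && python3 -m crank '1 0 0 -6 0 0 0; 1 0 0 -8 0 0 0; 1 0 0 -8 0 0 0; 1 0 0 -8 0 0 0; 1 0 0 -8 0 0 0; 1 0 0 -6 0 0 0; 1 0 0 -4 0 0 0; 1 0 0 -2 0 0 0; 1 0 0 0 0 0 0; 1 0 0 0 0 0 0'
python3 - <<'E'
from workcell import *
import cv2,numpy as np
s=grab_frame("scene");a=grab_frame("top")
f=lambda i,x,y,w,h,k:cv2.resize(i[y:y+h,x:x+w],None,fx=k,fy=k,interpolation=cv2.INTER_CUBIC)
cv2.imwrite("pics/c7.png",f(s,320,200,80,100,6))
E
```

```text
time_s: 21.62
ee_pos: [519.3, -142.4, 180.7]
ee_rot: [180.0, 0.0, 180.0]
force: [0.4, 0.2, -2.3]
gripper_width: 44.0
gripper_force: 30.0
time_s: 22.88
ee_pos: [519.1, -142.4, 230.1]
ee_rot: [180.0, -0.0, 180.0]
force: [-0.3, 0.2, -1.8]
gripper_width: 43.9
gripper_force: 30.0
```

View pics/c7.png

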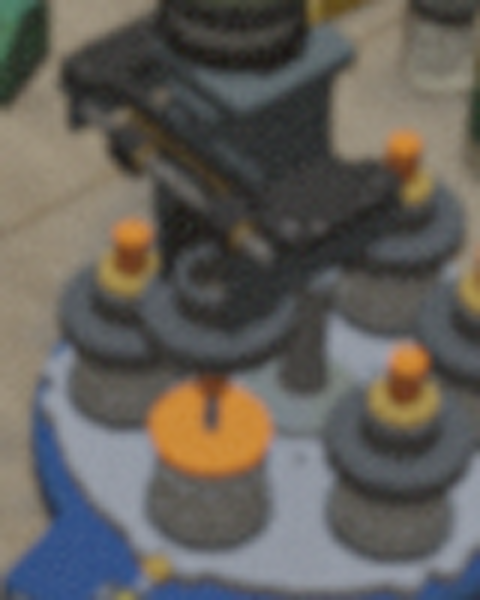

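The inner lid's orange flange (210,425) sits flat on the jar. The dark lid is held level above it, and the knob is just below its skirt in the view: skirt about 198 mm, knob top 180 mm. Handing in.

```bash
python3 -c "
from workcell import env
print(env.job_done())"
```

```text
the job is handed in; nothing more can be done
None
```

I finished the job and handed it in at about 23 s. The turret is one click on, the inner lid is seated in the open jar at the loading mark, and the arm holds the dark outer lid level with its skirt about 18 mm above the knob.

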